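Push a brake-lever blank past the post into its reaming jig

TASK

Push the brake-lever blank that lies loose on the jig's base plate into the jig, so that it can be reamed: slip its pointed end behind the front post, under the drill plate, then swing its square end in between the end pins, until its back edge lies against both rear pins and its pivot hole is under the guide bush. Only push it: keep it flat on the plate and never take it between the fingers. Leave the plug gauge and the other blank where they lie.

Things in the scene. Friction and masses are not known exactly. Their poses are not given: they have to be found in the camera images.
- jig: Reaming jig, fixed: aluminium base plate 192 x 340 x 12 mm with a low bridge (drill plate) and steel pins. Origin: on the bench, straight below the guide bush's axis; x to the jig's rear (away from the robot at yaw 0), y to its left, z up. The plate spans x -140 to 52, y -112 to 228 mm. Seated, the blank has the jig's yaw and its body origin at x, y = -1.6, -4.2 mm, pointed end at -y.
- bush (a point): Guide bush's axis at the base plate's top face (12 mm up): the middle of the drill plate, a steel bridge 80 (jig x) x 28 (y) x 10 mm whose underside is 17 mm above the base plate, so the blank passes below; screw heads and bush on it end 32 mm above the base plate.
- front_post (a point): Centre of the foot of the drill plate's front post, 12 mm diameter, on the base plate at x, y = -30.7, 0 mm in the jig's frame. A like rear post stands at x = +30.7. The way in leads between this post and the left end pin. Behind the post there is 14 mm more room than the blank is wide at its hub.
- rear_pin (a point): Foot of the left one of the two rear pins (8 mm diameter, 14 mm high), at x, y = 12.9, 66 mm in the jig's frame; the right one is at 13.1, -49 mm. The blank's straight back edge rests against both.
- left_end_pin (a point): Foot of the end pin at the square end, 10 mm diameter, 14 mm high, at x, y = -4, 87.3 mm in the jig's frame; the end pin at the pointed end (8 mm) is at -1.6, -97.3 mm. Seated, the blank has about 2 mm of play to each. It cannot slide in straight past this pin: it goes in angled, square end nearer the robot, and is then swung.
- lever_blank: The loose aluminium lever blank on the base plate, 25 x 174 x 13 mm, about 62 g. Origin: centre of its underside; y runs to its square end, x to its nearly straight back edge. Solid outline (x, y mm), 11 mm high: (12.3,4) (10.1,81) (7,86.7) (5.4,87.3) (-1.5,84) (-9.1,8) (-12.3,-46) (-7.5,-64) (-1.8,-86) (0,-87.3) (4.8,-77) (10.1,-58) (10.7,-47). Starts in front of the post, point to the right.
- pivot (a point): Centre of the blank's pivot hole (round hub with a dark bush), half-way up; 1.6, 4.2 mm in the blank's x, y.
- point (a point): Tip of the blank's pointed, notched end, half-way up; 87 mm from the blank's origin at its -y.
- heel (a point): Middle of the blank's square end, half-way up; 86 mm from the blank's origin at its +y.
- plug_gauge: Plug gauge, 16 x 102 x 16 mm, lying on the right front part of the base plate; to be left alone. Origin: centre of its underside; its length runs along its y.
- waiting_blank: A second lever blank, 25 x 174 x 13 mm, lying on the bench close behind the jig; to be left alone. Origin: centre of its underside; its length runs along its y.

How it is judged:
By the outcome, as a careful person would: the job done as asked, in the order asked, and still so for the second after the job is handed in, with the robot touching nothing.
It also fails if it takes over 64 s, if anything falls off the work surface, if the arm or the gripper's body presses on something with over 40 N, if the wrist force passes 120 N, or if a joint passes its speed limit or range.

ROBOT

A 6-joint arm with a two-finger parallel gripper is mounted at the origin on a cart in front of the work surface, level with it; the furniture and walls round the work are solid. World frame = base frame: x ahead of the robot, y to its left, z up, the work surface at z = 0. Lengths are in m, angles in rad, forces in N, time in s.
With the tool pointing down it reaches from about 0.25 to 0.775 m from the base axis. Payload 4 kg.
Tool frame: the origin (TCP) lies at the very end of the fingers, on their centre line; the grasp point (between the pads) lies 19 mm behind it; z points along the fingers, y is the line along which they close (so a half turn about z gives the same grasp; the last joint's range is limited). The gripper opens to 94 mm and grips with 3 to 60 N. Pads are 16 mm wide; open, the fingers measure 119 mm over their backs; the gripper's body (75 mm by 177 mm) begins 78 mm behind the grasp point.
Start: joints at [1.094, 0.087, 1.371, -0, 1.684, -0.103], TCP at [0.201, 0.512, 0.206] pointing down, gripper open.
Joint ranges: [-3.1, 3.1], [-0.76, 2.03], [0.27, 2.55], [-1.08, 4.22], [0.17, 2.65], [-2.57, 2.57]. Speed limits (rad/s): [2.79, 2.79, 3.14, 3.14, 3.14, 3.14].

INTERFACE

Orientations are given as [roll, pitch, yaw] about the fixed x, y, z axes, in that order (R = Rz(yaw) Ry(pitch) Rx(roll)).
In Python, from bench import robot, vision gives the robot as it stands.
- The arm moves only by the shell command python3 -m crank 'ROWS'. ROWS is JSON, a list of rows, each a list of 3 entries, a list of its own where there are three numbers: the closure, from 0 (fully open) to 1 (shut), then the shift along the tool's x, y, z in m, then the turn, a rotation vector about the tool's x, y, z in degrees. A call has 1 to 8 rows; each row shifts and turns the commanded pose from where the row before left it, along the tool's axes as they then stand; what a row does not reach is not made up. A row lasts 1/10 s, in which the tool goes at most 50 mm and 8.59 degrees, less where a joint would pass 70% of its speed; a pose out of reach is approached as far as the arm can. A call with a gripper value outside its range is refused whole. The fingers move at their own pace and stop on an object; the grip force is fixed at half the most. Time passes only in rows, so rows that do not move let the fingers close. It gives the time, the measured TCP pose, the force, the opening and the grip force at its end, in the units of the state.
- robot.get_obs(): the state, without advancing time (a new reading comes with each control period).
- vision.snapshot(name): name is "side" or "top" or "wrist"; returns a dict with "color" (384x512x3 uint8, red, green, blue), "z_map" (384x512 float32, m along the optical axis (not along the pixel's ray), 0 where there is no reading), "fx", "fy", "cx", "cy" (pixels), "R" (3x3) and "t" (3): a world point X has camera coordinates R X + t. Camera axes: x right, y down, z forward; pixel columns grow to the right and rows downward; lengths in m; the calibration is good to about 2 mm. A picture is of the moment at which its call begins.
- robot.close_job(): hands the job in; it is judged then, once.
The state is a dict: "time": time; "joint_positions": joint angles; "qvel": joint speeds; "joint_torque": joint torques, N m; "tool_pos": TCP position; "ee_rot": TCP orientation; "wrist_force": force on the tool from outside, world axes, zero at the start; "wrist_torque": the same for the moment, N m; "width": finger opening in m; "finger_force": force on a finger pad.
Only numpy, scipy, OpenCV 4.12 (cv2) and the standard library are available. Lean on these libraries where they do the work, as an engineer would, in place of code of your own. Each camera call takes 0.05 s, during which the arm holds its last target. There are 200 camera calls.

## Working session

There is one attempt and no reset: what is moved stays moved. The work goes in short steps, Python scripts to look and compute and a shell command to move; the robot and the scene stay as the last step left them, time stands still between calls to the robot, and variables do not carry over. Pictures are saved under pics/ and viewed, at most 10 in all, crops included, and the job is handed in when it is done.

```bash
ls; mkdir -p pics; python3 - <<'E'
from bench import robot, vision
import cv2,numpy as np
o=robot.get_obs(); print({k:np.round(v,3).tolist() for k,v in o.items()})
for n in ["top","side"]:
    s=vision.snapshot(n); cv2.imwrite(f"pics/{n}0.png",s["color"][:,:,::-1]); np.savez(f"{n}0.npz",**s)
    print(n,s["fx"],s["cx"],s["cy"],np.round(s["R"],3).tolist(),np.round(s["t"],3).tolist())
E
```

```text
pics
{'time': 0.0, 'joint_positions': [1.094, 0.088, 1.372, -0.0, 1.684, -0.103], 'qvel': [-0.001, 0.0, 0.002, -0.001, -0.0, 0.0], 'joint_torque': [0.001, -34.019, -30.243, 0.072, 0.033, -0.0], 'tool_pos': [0.201, 0.512, 0.204], 'ee_rot': [-3.139, -0.0, 2.768], 'wrist_force': [0.393, 0.234, -0.631], 'wrist_torque': [-0.018, -0.014, -0.009], 'finger_force': 0.0, 'width': 0.094}
top 442.5787722247928 255.34301162441295 189.9812285344753 [[0.001, -1.0, 0.003], [-0.991, -0.002, -0.132], [0.132, -0.003, -0.991]] [0.136, 0.558, 0.836]
side 477.87713813562016 263.1742126031485 189.4225715591462 [[0.887, -0.462, -0.013], [-0.274, -0.502, -0.82], [0.372, 0.731, -0.572]] [-0.448, 0.263, 0.625]
```

View pics/top0.png

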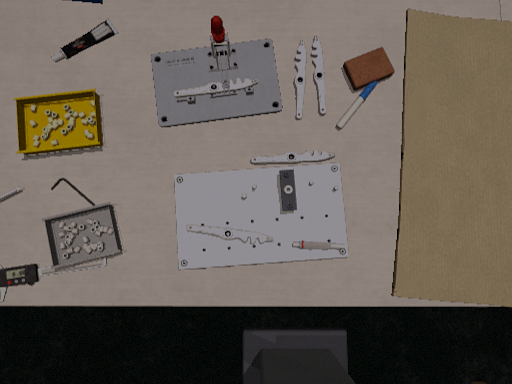

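View pics/side0.png

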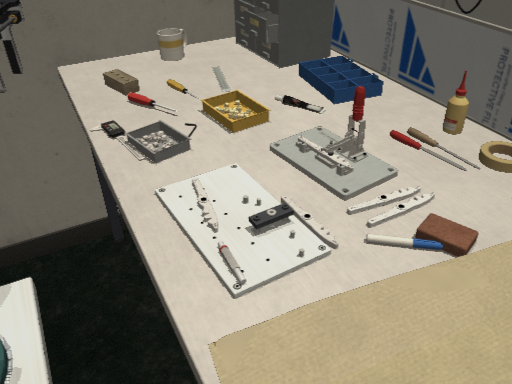

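Top view: plate corners about (175,177), (340,164), (347,257), (181,269); bridge at (288,190); blank from heel (187,227) via hub (228,233) to point (272,241); gauge at (318,245).

```bash
cat >h.py <<'E'
import numpy as np,cv2
def ray(s,u,v,z):
    R,t=s["R"],s["t"]; c=-R.T@t; d=R.T@np.array([(u-s["cx"])/s["fx"],(v-s["cy"])/s["fy"],1.]); return c+d*(z-c[2])/d[2]
def cloud(s):
    v,u=np.mgrid[:384,:512]; z=s["z_map"]; P=np.stack([(u-s["cx"])/s["fx"]*z,(v-s["cy"])/s["fy"]*z,z],-1)
    return (P-s["t"])@s["R"]
def proj(s,X):
    p=s["R"]@np.asarray(X,float)+s["t"]; return np.array([s["fx"]*p[0]/p[2]+s["cx"],s["fy"]*p[1]/p[2]+s["cy"]])
E
python3 - <<'E'
from h import *
s=dict(np.load("top0.npz")); W=cloud(s)
v,u=np.mgrid[:384,:512]
m=(u>168)&(u<354)&(v>168)&(v<275)&(s["z_map"]>0)
z=W[...,2]; print(np.percentile(z[m],[2,10,50,90,98]))
for n,(a,b) in {"plate":((175,177),(340,164)),"p2":((181,269),(347,257))}.items(): print(n,ray(s,*a,.012),ray(s,*b,.012))
mm=m&(z>.006)&(z<.05)
print(cv2.minAreaRect(W[mm][:,:2].astype(np.float32)*1000))
br=m&(z>.034)&(z<.05); print("br",br.sum(),cv2.minAreaRect(W[br][:,:2].astype(np.float32)*1000))
print("bush",ray(s,288,190,.041),"hub",ray(s,228,233,.025),"heel",ray(s,187,227,.023),"tip",ray(s,272,241,.023))
c=s["color"][140:285,160:360,::-1]; cv2.imwrite("pics/crop0.png",cv2.resize(c,None,fx=4,fy=4,interpolation=cv2.INTER_CUBIC))
E
```

```text
[-0.00176846  0.00019669  0.01189264  0.01538699  0.03876905]
plate [0.58700467 0.29977591 0.012     ] [ 0.61449539 -0.03679446  0.012     ]
p2 [0.40255373 0.2832534  0.012     ] [ 0.42643972 -0.04620277  0.012     ]
((511.32958984375, 126.81214904785156), (192.0373992919922, 340.5705261230469), 4.254029750823975)
br 573 ((559.5247192382812, 72.29208374023438), (80.35448455810547, 28.06997299194336), 4.24818229675293)
bush [0.55681961 0.0722548  0.041     ] hub [0.47320121 0.19011709 0.025     ] heel [0.48499495 0.27150847 0.023     ] tip [0.45767061 0.10330215 0.023     ]
```

View pics/crop0.png

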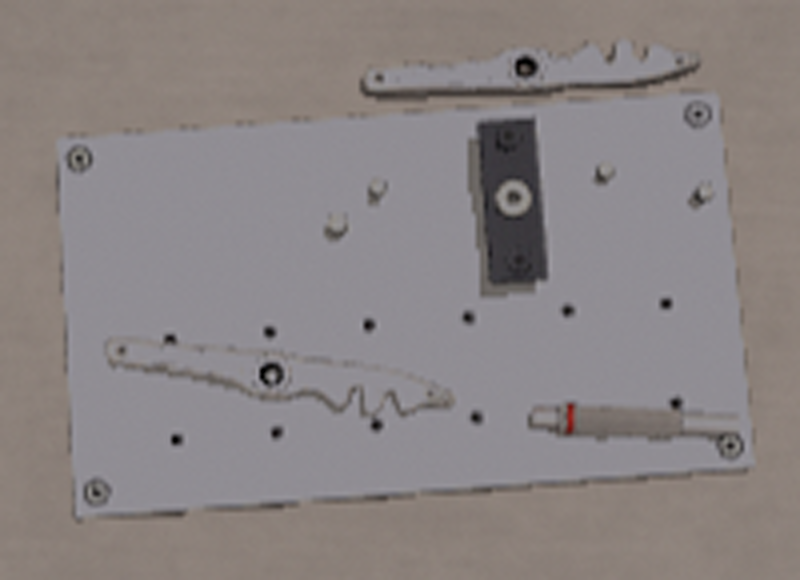

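Crop: the bridge bush is at (513,197) and the hub at (270,374). Pin tops are at (377,187), (336,226), (604,170) and (704,190), and the gauge's left end is at (530,415). The plate and bridge rectangles come out at 192x340 and 80x28 mm, and both give a yaw of 4.25°, so the jig pose holds. Next I'll write a fit for the blank's pose in the jig's frame, plus a helper that works out moves.

```bash
cat >>h.py <<'E'
from scipy.optimize import least_squares
from scipy.spatial import cKDTree
J=np.array([559.5,72.3]); JY=np.radians(4.25)
def rot(a): return np.array([[np.cos(a),-np.sin(a)],[np.sin(a),np.cos(a)]])
OUT=np.array([(12.3,4),(10.1,81),(7,86.7),(5.4,87.3),(-1.5,84),(-9.1,8),(-12.3,-46),(-7.5,-64),(-1.8,-86),(0,-87.3),(4.8,-77),(10.1,-58),(10.7,-47)])
g=np.array([(x,y) for x in np.arange(-12,13,2.) for y in np.arange(-86,88,2.) if cv2.pointPolygonTest(OUT.astype(np.float32),(x,y),False)>=0])
TP=cKDTree(g)
def jig(P): return (P-J)@rot(JY)          # world mm -> jig mm
def blank(s,guess,tool=None):
    W=cloud(s)*1000; ok=(s["z_map"]>0)&(W[...,2]>18)&(W[...,2]<27); p=jig(W[ok][:,:2])
    k=(p[:,0]>-135)&(p[:,0]<25)&(p[:,1]>-93)&(p[:,1]<228)&~((p[:,1]<20)&(p[:,0]<-60))
    for c,r in [((12.9,66),7),((13.1,-49),7),((-4,87.3),8),((-1.6,-97.3),7),((-30.7,0),9),((30.7,0),9)]: k&=np.hypot(*(p-c).T)>r
    if tool is not None:
        for c in tool: k&=np.hypot(*(p-c).T)>15
    p=p[k]; C=cKDTree(p)
    def f(q):
        R=rot(np.radians(q[2])); a=TP.query((p-q[:2])@R)[0]; b=C.query(g@R.T+q[:2])[0]
        return np.r_[np.minimum(a,15),np.minimum(b,8)*.7]
    r=least_squares(f,guess,loss="soft_l1",f_scale=1.5,x_scale=[1,1,1],diff_step=1e-3)
    return r.x,len(p),np.sqrt(np.mean(np.minimum(f(r.x),5)**2))
def tool_to(o,x,y,psi,z):
    """target in jig mm, psi = jig yaw deg of tool y line; prints shift in tool axes (mm), turn deg"""
    w=J+rot(JY)@np.array([x,y]); P=np.array(o["tool_pos"])*1000; yaw=o["ee_rot"][2]
    d=np.r_[w,z]-P; X=np.array([np.cos(yaw),np.sin(yaw)]); Y=np.array([np.sin(yaw),-np.cos(yaw)])
    t=np.degrees(yaw)-(psi+180+4.25); t=(t+180)%360-180   # turn about tool z (down)
    return np.round([d[:2]@X,d[:2]@Y,-d[2],t],1)
def toolj(o):
    P=np.array(o["tool_pos"])*1000; return np.round(np.r_[jig(P[:2]),P[2],(np.degrees(o["ee_rot"][2])-180-4.25+180)%360-180],1)
E
python3 - <<'E'
from h import *; from bench import robot
s=dict(np.load("top0.npz")); print(blank(s,[-80,120,-13.5]))
o=robot.get_obs(); q=blank(s,[-80,120,-13.5])[0]
R=rot(np.radians(q[2])); c=q[:2]+R@[-7.5-8-12,13]; print(c,toolj(o))
for z in (60,15): print(tool_to(o,*c,q[2]-4.7,z))
W=cloud(s)*1000; p=jig(W[...,:2].reshape(-1,2)); z=W[...,2].ravel(); k=(z>18)&(z<32)&(p[:,0]<-60)&(p[:,0]>-138)&(p[:,1]<25)&(p[:,1]>-110); print("gauge",p[k].min(0),p[k].max(0))
E
```

```text
(array([-78.52835773, 119.30555925, -10.6967548 ]), 683, np.float64(0.8352637620461356))
[-103.1375563   137.18396371] [-325.3  464.7  204.4  -25.7]
[-342.1 -198.9  144.4  -10.3]
[-342.1 -198.9  189.4  -10.3]
gauge [-121.27623115 -102.90993835] [-101.65004956   -2.07572308]
```

```bash
python3 -m crank '[[0,[-0.0428,-0.0249,0],[0,0,0]],[0,[-0.0428,-0.0249,0],[0,0,0]],[0,[-0.0428,-0.0249,0],[0,0,0]],[0,[-0.0428,-0.0249,0],[0,0,0]],[0,[-0.0428,-0.0249,0],[0,0,0]],[0,[-0.0428,-0.0249,0],[0,0,0]],[0,[-0.0428,-0.0249,0],[0,0,0]],[0,[-0.0428,-0.0249,0],[0,0,0]]]'; python3 -m crank '[[0,[0,0,0.04],[0,0,-5.1]],[0,[0,0,0.04],[0,0,-5.2]],[0,[0,0,0.04],[0,0,0]],[0,[0,0,0],[0,0,0]]]'
cat >look.py <<'E'
import sys; from h import *; from bench import robot,vision
o=robot.get_obs(); t=toolj(o); print("tool",t,"F",np.round(o["wrist_force"],1),"t",o["time"])
w=float(o["width"])*500+6; a=np.radians(t[3]); d=np.array([-np.sin(a),np.cos(a)])
for n in sys.argv[4:]:
    s=vision.snapshot(n); q,k,e=blank(s,[float(x) for x in sys.argv[1:4]],[t[:2]+w*d,t[:2]-w*d] if t[2]<40 else None); print(n,np.round(q,1),k,round(e,2))
E
python3 look.py -78.5 119.3 -10.7 top side wrist; python3 - <<'E'
from h import *; from bench import vision
s=vision.snapshot("wrist"); cv2.imwrite("pics/w1.png",s["color"][:,:,::-1])
E
```

```text
time: 0.9
tool_pos: [0.4475, 0.1997, 0.2051]
ee_rot: [3.142, -0.0, 2.768]
wrist_force: [0.4, 0.7, -0.3]
width: 0.0939
finger_force: 0.0
time: 1.3
tool_pos: [0.4418, 0.1996, 0.0787]
ee_rot: [-3.135, -0.013, 2.947]
wrist_force: [-0.6, 0.0, -0.4]
width: 0.0941
finger_force: 0.0
tool [-107.9  135.7   78.7  -15.4] F [-0.6  0.  -0.4] t 1.3
top [-71.  115.6 -13.2] 32 4.53
side [-77.9 119.7 -11. ] 447 1.05
wrist [-79.3 119.8 -10.5] 3125 1.11
```

View pics/w1.png

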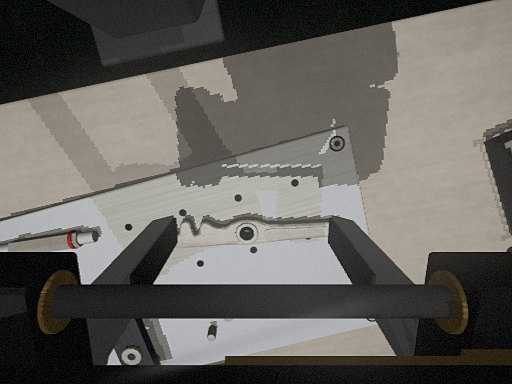

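The wrist view shows the blank ahead of the open fingers, with its hub at (247,232). The side and wrist fits agree within 1.5 mm. Now I'll lower the fingers in front of it.

```bash
python3 -m crank '[[0,[0,0,0.03],[0,0,0]],[0,[0,0,0.025],[0,0,0]],[0,[0,0,0],[0,0,0]],[0,[0,0,0],[0,0,0]]]'; python3 look.py -79 119.7 -10.7 side
```

```text
time: 1.9
tool_pos: [0.4482, 0.2022, 0.0326]
ee_rot: [3.14, 0.003, 2.948]
wrist_force: [0.4, -0.7, 0.3]
width: 0.0938
finger_force: 0.0
tool [-101.4  137.8   32.6  -15.4] F [ 0.4 -0.7  0.3] t 1.9
side [-77.6 119.5 -11.6] 443 1.17
```

```bash
python3 -m crank '[[0,[0,0,0.014],[0,0,0]],[0,[0,0,0],[0,0,0]],[0,[-0.005,0,0],[0,0,0]],[0,[-0.005,0,0],[0,0,0]],[0,[-0.004,-0.001,0],[0,0,-2]],[0,[-0.004,-0.001,0],[0,0,-2]],[0,[-0.004,-0.001,0],[0,0,-2]],[0,[0,0,0],[0,0,0]]]'; python3 look.py -73 119.5 -7 side wrist
```

```text
time: 2.75
tool_pos: [0.469, 0.1946, 0.0168]
ee_rot: [3.141, 0.001, 3.052]
wrist_force: [-0.1, 0.2, -0.2]
width: 0.0941
finger_force: 0.0
tool [-81.1 128.7  16.8  -9.4] F [-0.1  0.2 -0.2] t 2.75
side [-60.1 109.9  -7.7] 237 2.87
wrist [-64.6 119.1  -4.7] 4930 1.2
```

```bash
python3 -m crank '[[0,[-0.004,0,0],[0,0,-2.1]],[0,[-0.004,0,0],[0,0,-2.1]],[0,[-0.004,0,0],[0,0,-2.1]],[0,[-0.004,0,0],[0,0,-2.1]],[0,[-0.004,0,0],[0,0,-2.1]],[0,[-0.004,0,0],[0,0,-2.1]],[0,[-0.004,0,0],[0,0,-2.1]],[0,[0,0,0],[0,0,-2.1]]]'; python3 look.py -35 118 11 side wrist
```

```text
time: 3.65
tool_pos: [0.4963, 0.1954, 0.0166]
ee_rot: [-3.142, 0.0, -2.937]
wrist_force: [-0.8, 0.1, 0.8]
width: 0.0941
finger_force: 0.3
tool [-53.9 127.4  16.6   7.5] F [-0.8  0.1  0.8] t 3.65
side [-33.4 118.5  10.8] 305 2.28
wrist [-34.4 118.4  11.2] 4963 1.17
```

```bash
python3 -m crank '[[0,[0.008,0,0],[0,0,0]],[0,[0.01,0,0],[0,0,0]],[0.5,[0,0,-0.03],[0,0,-4.2]],[1,[0,0,-0.03],[0,0,0]],[1,[0,0,0],[0,0,0]],[1,[0,0,0],[0,0,0]]]'; python3 look.py -34.4 118.4 11.5 wrist side; python3 - <<'E'
from h import *; from bench import robot
o=robot.get_obs(); q=np.array([-34.4,118.4,11.6]); c=q[:2]+rot(np.radians(q[2]))@[3,87.3+12.5+10]; print(c,tool_to(o,*c,11.6,17),o["width"])
E
```

```text
time: 4.35
tool_pos: [0.4781, 0.1918, 0.0771]
ee_rot: [3.141, 0.002, -2.865]
wrist_force: [0.2, -0.6, -1.0]
width: 0.0653
finger_force: 0.0
tool [-72.3 125.2  77.1  11.6] F [ 0.2 -0.6 -1. ] t 4.35
wrist [-34.3 118.5  11. ] 2712 1.43
side [-33.7 118.8  11.4] 417 1.14
[-53.53962999 226.56059617] [-40.   95.6  58.1   0. ] 0.0573371916848771
```

```bash
python3 -m crank '[[1,[-0.02,0.046,0],[0,0,0]],[1,[-0.02,0.046,0],[0,0,0]],[1,[0,0.005,0],[0,0,0]],[1,[0,0,0.03],[0,0,0]],[1,[0,0,0.03],[0,0,0]],[1,[0,0,0],[0,0,0]],[1,[0,0,0],[0,0,0]]]'; python3 look.py -34.4 118.4 11.5 wrist side;python3 - <<'E'
from h import *; from bench import vision,robot
print(robot.get_obs()["width"])
s=vision.snapshot("side"); cv2.imwrite("pics/s2.png",cv2.resize(s["color"][130:310,120:360,::-1],None,fx=3,fy=3,interpolation=cv2.INTER_CUBIC))
E
```

```text
time: 5.15
tool_pos: [0.4889, 0.2945, 0.0147]
ee_rot: [-3.141, -0.004, -2.865]
wrist_force: [0.5, -0.9, -0.6]
width: 0.0019
finger_force: 0.0
tool [-54.  226.8  14.7  11.6] F [ 0.5 -0.9 -0.6] t 5.15
wrist [-34.5 120.5  11.4] 6216 1.06
side [-33.5 119.   11.1] 448 1.12
0.000459766860106183
```

View pics/s2.png

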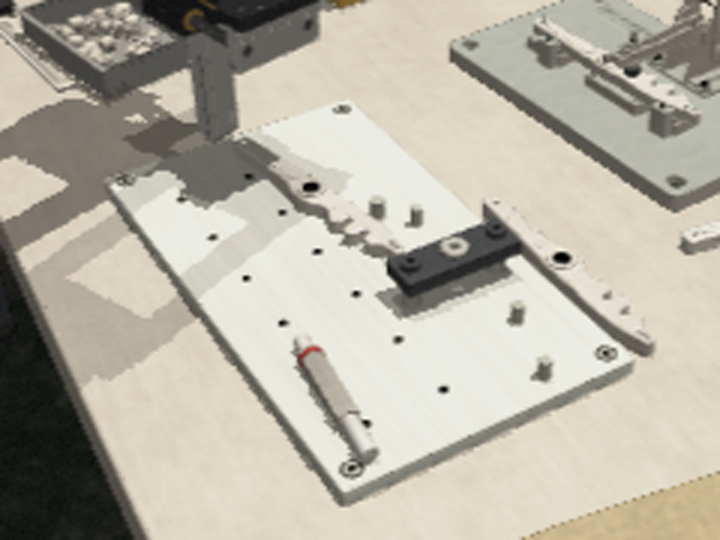

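The fingers, shut, stand behind the heel at (213,125). The blank's point is at (400,248), aimed behind the front post and under the bridge. Next I'll push on the heel.

```bash
python3 -m crank '[[1,[0,-0.004,-0.002],[0,0,0]],[1,[0,-0.004,0],[0,0,0]],[1,[0,-0.004,0],[0,0,0]],[1,[0,-0.004,0],[0,0,0]],[1,[0,-0.004,0],[0,0,0]],[1,[0,-0.004,0],[0,0,0]],[1,[0,-0.004,0],[0,0,0]],[1,[0,0,0],[0,0,0]]]'; python3 look.py -30 100 11.5 wrist side top
```

```text
time: 6.1
tool_pos: [0.4981, 0.2682, 0.0185]
ee_rot: [-3.141, 0.0, -2.865]
wrist_force: [0.6, -0.7, 0.1]
width: 0.0004
finger_force: 0.0
tool [-46.7 199.9  18.5  11.6] F [ 0.6 -0.7  0.1] t 6.1
wrist [-31.8 101.6  10.5] 6487 0.98
side [-30.6 100.5  10.6] 416 1.31
top [-29.9  99.9  10.3] 367 2.54
```

```bash
python3 -m crank '[[1,[0,-0.004,0.001],[0,0,0]],[1,[0,-0.004,0],[0,0,0]],[1,[0,-0.004,0],[0,0,0]],[1,[0,-0.004,0],[0,0,0]],[1,[0,-0.004,0],[0,0,0]],[1,[0,-0.004,0],[0,0,0]],[1,[0,0,0],[0,0,0]]]'; python3 look.py -26 77 9.5 wrist side top
```

```text
time: 6.95
tool_pos: [0.505, 0.2452, 0.0179]
ee_rot: [-3.141, 0.001, -2.865]
wrist_force: [-0.9, 1.3, 4.0]
width: 0.0005
finger_force: 2.1
tool [-41.6 176.4  17.9  11.6] F [-0.9  1.3  4. ] t 6.95
wrist [-28.8  78.4   9.1] 6497 0.98
side [-27.1  77.6  10.1] 376 1.96
top [-26.9  76.2   9.4] 337 2.79
```

```bash
python3 -m crank '[[1,[0,-0.004,0],[0,0,0]],[1,[0,-0.004,0],[0,0,0]],[1,[0,-0.004,0],[0,0,0]],[1,[0,-0.004,0],[0,0,0]],[1,[0,-0.004,0],[0,0,0]],[1,[0,0,0],[0,0,0]]]'; python3 look.py -24 57 8.5 wrist side top
```

```text
time: 7.7
tool_pos: [0.5101, 0.2266, 0.0179]
ee_rot: [3.141, 0.001, -2.865]
wrist_force: [-0.4, 2.0, 5.5]
width: 0.0004
finger_force: 2.9
tool [-37.8 157.5  17.9  11.6] F [-0.4  2.   5.5] t 7.7
wrist [-25.9  57.3   8.7] 6384 1.02
side [-25.   56.8   8.4] 330 2.22
top [-23.7  57.    7.5] 255 3.21
```

```bash
python3 -m crank '[[1,[0,-0.003,0],[0,0,0]],[1,[0,-0.003,0],[0,0,0]],[1,[0,-0.003,0],[0,0,0]],[1,[0,-0.003,0],[0,0,0]],[1,[0,0,0],[0,0,0]]]'; python3 look.py -24 46 8.5 wrist side top
```

```text
time: 8.35
tool_pos: [0.5133, 0.2152, 0.0179]
ee_rot: [3.14, 0.001, -2.864]
wrist_force: [-0.4, 2.3, 5.5]
width: 0.0006
finger_force: 3.1
tool [-35.5 146.   17.9  11.6] F [-0.4  2.3  5.5] t 8.35
wrist [-22.4  46.4   9.3] 5721 1.17
side [-21.4  46.    9.1] 339 2.26
top [-19.8  43.4   8.8] 204 3.4
```

```bash
python3 -m crank '[[1,[0,-0.003,0],[0,0,0]],[1,[0,-0.003,0],[0,0,0]],[1,[0,-0.003,0],[0,0,0]],[1,[0,-0.003,0],[0,0,0]],[1,[0,-0.003,0],[0,0,0]],[1,[0,-0.003,0],[0,0,0]],[1,[0,0,0],[0,0,0]]]'; python3 look.py -18 28 9 wrist side top
```

```text
time: 9.2
tool_pos: [0.5183, 0.1979, 0.0179]
ee_rot: [3.14, 0.001, -2.864]
wrist_force: [-1.4, 2.3, 5.8]
width: 0.0006
finger_force: 3.1
tool [-31.8 128.3  17.9  11.6] F [-1.4  2.3  5.8] t 9.2
wrist [-19.   29.4   9.1] 4636 1.38
side [-17.7  28.2   9.8] 360 2.18
top [-16.   26.8   8.4] 167 3.58
```

```bash
python3 -m crank '[[1,[0,-0.003,0],[0,0,0]],[1,[0,-0.003,0],[0,0,0]],[1,[0,-0.003,0],[0,0,0]],[1,[0,-0.003,0],[0,0,0]],[1,[0,-0.003,0],[0,0,0]],[1,[0,-0.003,0],[0,0,0]],[1,[0,0,0],[0,0,0]]]'; python3 look.py -15 11 9 wrist side top
```

```text
time: 10.05
tool_pos: [0.5231, 0.1806, 0.0178]
ee_rot: [3.14, 0.001, -2.864]
wrist_force: [-0.4, 3.0, 5.1]
width: 0.0005
finger_force: 3.1
tool [-28.2 110.7  17.8  11.6] F [-0.4  3.   5.1] t 10.05
wrist [-16.8  12.3   8.3] 4491 1.31
side [-15.2  10.7   8.8] 366 2.15
top [-14.8   8.3   8.9] 185 3.65
```

```bash
python3 -m crank '[[1,[0,-0.003,0],[0,0,0]],[1,[0,-0.003,0],[0,0,0]],[1,[0,-0.003,0],[0,0,0]],[1,[0,-0.003,0],[0,0,0]],[1,[0,-0.002,0],[0,0,0]],[1,[0,0,0],[0,0,0]]]'; python3 look.py -13 -3 8 wrist side top;python3 - <<'E'
from h import *; from bench import vision,robot
S=[]
for n,(a,b,c,d) in {"wrist":(60,360,40,480),"side":(160,300,180,360)}.items():
    s=vision.snapshot(n); S.append(cv2.resize(s["color"][a:b,c:d,::-1],(400,300),interpolation=cv2.INTER_CUBIC))
cv2.imwrite("pics/m3.png",np.hstack(S))
E
```

```text
time: 10.8
tool_pos: [0.5269, 0.1673, 0.0178]
ee_rot: [3.14, 0.0, -2.864]
wrist_force: [-0.8, 2.9, 4.6]
width: 0.0006
finger_force: 3.3
tool [-25.5  97.1  17.8  11.6] F [-0.8  2.9  4.6] t 10.8
wrist [-14.2  -1.5   8.2] 4659 1.3
side [-12.7  -3.5   8.4] 378 2.1
top [-11.5  -3.9   6.4] 242 3.28
```

View pics/m3.png

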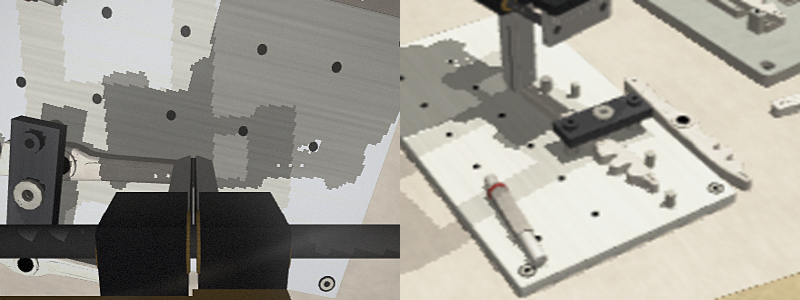

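The picture shows the blank under the bridge, its point right in front of the right end pin and the square end still in front of the left end pin. I'll push a little further until the point reaches its pin.

```bash
python3 -m crank '[[1,[0,-0.0015,0],[0,0,0]],[1,[0,-0.001,0],[0,0,0]],[1,[0,0,0],[0,0,0]]]'; python3 look.py -13 -5 8 wrist side; python3 -m crank '[[1,[0,-0.001,0],[0,0,0]],[1,[0,0,0],[0,0,0]]]'; python3 look.py -13 -5 8 wrist side
```

```text
time: 11.35
tool_pos: [0.5275, 0.1651, 0.0178]
ee_rot: [3.14, 0.0, -2.864]
wrist_force: [-1.6, 3.9, 5.5]
width: 0.0006
finger_force: 3.4
tool [-25.1  94.9  17.8  11.6] F [-1.6  3.9  5.5] t 11.35
wrist [-13.7  -3.8   8.2] 4708 1.3
side [-12.6  -4.2   8. ] 378 2.13
time: 11.65
tool_pos: [0.5278, 0.1642, 0.0179]
ee_rot: [3.14, 0.001, -2.864]
wrist_force: [-0.6, 4.9, 6.3]
width: 0.0008
finger_force: 3.5
tool [-24.8  94.   17.9  11.6] F [-0.6  4.9  6.3] t 11.65
wrist [-13.6  -4.8   7.9] 4696 1.31
side [-12.9  -5.2   7.9] 388 2.1
```

```bash
python3 -m crank '[[1,[0,-0.001,0],[0,0,0]],[1,[0,0,0],[0,0,0]]]'; python3 look.py -13 -5 8 side; python3 - <<'E'
from h import *; from bench import robot
o=robot.get_obs(); q=np.array([-13,-5.7,8]); c=q[:2]+rot(np.radians(q[2]))@[-3.5-8-12,58]; print(c,tool_to(o,*c,q[2]-4,18))
E
```

```text
time: 11.95
tool_pos: [0.528, 0.1632, 0.0178]
ee_rot: [3.14, 0.0, -2.864]
wrist_force: [-0.8, 4.4, 5.4]
width: 0.0005
finger_force: 3.5
tool [-24.6  93.   17.8  11.6] F [-0.8  4.4  5.4] t 11.95
side [-12.8  -6.    8.5] 387 2.14
[-44.34333947  48.46498011] [ 28.3 -39.7  -0.2   7.6]
```

```bash
python3 -m crank '[[1,[0.002,0.006,0],[0,0,0]],[1,[0,0,-0.04],[0,0,0]],[1,[0.02,-0.025,0],[0,0,0]],[1,[0.008,-0.02,0],[0,0,0]],[1,[0,0,0],[0,0,7.6]],[1,[0,0,0.02],[0,0,0]],[1,[0,0,0.02],[0,0,0]],[1,[0,0,0],[0,0,0]]]'; python3 look.py -13 -6 8 wrist side
```

```text
time: 12.8
tool_pos: [0.5068, 0.1156, 0.0137]
ee_rot: [-3.141, -0.008, -2.997]
wrist_force: [-0.1, 0.1, 0.6]
width: 0.0002
finger_force: 0.0
tool [-49.3  47.1  13.7   4. ] F [-0.1  0.1  0.6] t 12.8
wrist [-15.4  -6.3   7.4] 953 2.81
side [-11.5  -6.2   7.3] 367 2.17
```

```bash
python3 -m crank '[[1,[-0.005,0,-0.002],[0,0,0]],[1,[-0.005,0,0],[0,0,0]],[1,[-0.003,0,0],[0,0,0]],[1,[-0.003,0,0],[0,0,1]],[1,[-0.003,0,0],[0,0,1]],[1,[-0.002,0,0],[0,0,1]],[1,[-0.002,0,0],[0,0,1]],[1,[0,0,0],[0,0,0]]]'; python3 look.py -10 -6 4 wrist side top
```

```text
time: 13.7
tool_pos: [0.5282, 0.1196, 0.0194]
ee_rot: [-3.141, -0.011, -3.068]
wrist_force: [-11.8, -0.6, 11.0]
width: 0.0004
finger_force: 6.4
tool [-27.7  49.5  19.4  -0. ] F [-11.8  -0.6  11. ] t 13.7
wrist [-9.8 -1.2  8.7] 3156 1.63
side [ -4.6 -13.6   5.4] 317 2.39
top [  7.  -18.6  -4.5] 14 4.77
```

```bash
python3 - <<'E'
from h import *; from bench import vision,robot
S=[]
for n,(a,b,c,d) in {"wrist":(60,360,40,480),"side":(160,300,180,360)}.items():
    s=vision.snapshot(n); S.append(cv2.resize(s["color"][a:b,c:d,::-1],(400,300),interpolation=cv2.INTER_CUBIC))
cv2.imwrite("pics/m4.png",np.hstack(S))
E
```

```text
(no output)
```

View pics/m4.png

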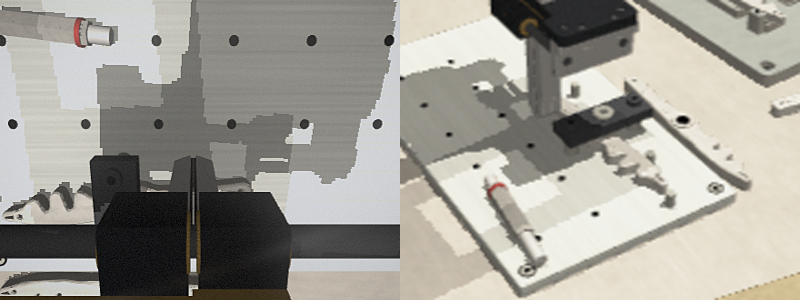

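```bash
python3 -m crank '[[1,[0.01,0,0],[0,0,0]],[1,[0.03,0.01,-0.03],[0,0,0]],[1,[0.03,0.03,-0.03],[0,0,0]],[1,[0,0.04,-0.03],[0,0,0]],[1,[0,0,0],[0,0,0]],[1,[0,0,0],[0,0,0]]]'; python3 look.py -13 -6 8 wrist side top; python3 - <<'E'
from h import *; from bench import vision,robot
S=[]
for n,(a,b,c,d) in {"wrist":(0,384,0,512),"side":(190,290,240,370)}.items():
    s=vision.snapshot(n); np.savez(f"{n}1.npz",**s); S.append(cv2.resize(s["color"][a:b,c:d,::-1],(400,300),interpolation=cv2.INTER_CUBIC))
cv2.imwrite("pics/m5.png",np.hstack(S))
E
```

```text
time: 14.55
tool_pos: [0.4589, 0.194, 0.1092]
ee_rot: [3.141, 0.003, -3.065]
wrist_force: [0.7, -0.6, 0.2]
width: 0.0006
finger_force: 0.0
tool [-9.130e+01  1.288e+02  1.092e+02  1.000e-01] F [ 0.7 -0.6  0.2] t 14.55
wrist [-10.2  -5.7   5.5] 1002 2.28
side [-7.3 -4.6  7.2] 403 2.08
top [-6.1 -5.6  7.6] 458 1.74
```

View pics/m5.png

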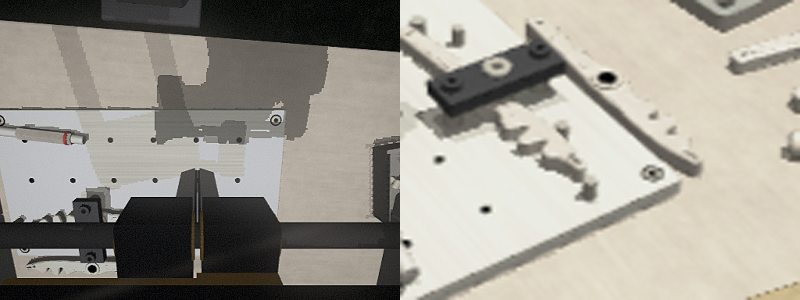

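```bash
python3 - <<'E'
from h import *; from bench import robot
o=robot.get_obs(); q=np.array([-6.6,-5.1,7.4]); c=q[:2]+rot(np.radians(q[2]))@[-3-8-10,65]; print(c,tool_to(o,*c,3.4,15))
E
```

```text
[-35.79680819  56.65391803] [-56.8 -70.3  91.8  -3.5]
```

```bash
python3 -m crank '[[1,[-0.025,-0.035,0.02],[0,0,0]],[1,[-0.03,-0.035,0.02],[0,0,0]],[1,[0,0,0.025],[0,0,0]],[1,[0,0,0.025],[0,0,0]],[1,[0,0,0],[0,0,0]],[1,[0,0,0],[0,0,0]]]'; python3 look.py -6.6 -5 7.4 side
```

```text
time: 15.4
tool_pos: [0.5176, 0.1271, 0.0179]
ee_rot: [-3.142, -0.002, -3.068]
wrist_force: [0.1, 0.3, 0.1]
width: 0.0003
finger_force: 0.0
tool [-37.7  57.8  17.9  -0. ] F [0.1 0.3 0.1] t 15.4
side [-6.3 -5.6  6.6] 373 2.14
```

```bash
python3 -m crank '[[1,[0,0,0.004],[0,0,0]],[1,[-0.005,0,0],[0,0,0]],[1,[-0.004,0,0],[0,0,0]],[1,[-0.002,0,0],[0,0,0]],[1,[-0.002,0,0],[0,0,0]],[1,[-0.002,0,0],[0,0,0]],[1,[0,0,0],[0,0,0]]]'; python3 look.py -5 -5 5 side
```

```text
time: 16.15
tool_pos: [0.527, 0.1287, 0.015]
ee_rot: [-3.141, -0.015, -3.066]
wrist_force: [-16.2, -1.6, 14.2]
width: 0.0003
finger_force: 8.5
tool [-28.2  58.7  15.    0.1] F [-16.2  -1.6  14.2] t 16.15
side [ -5.5 -10.4   5.8] 340 2.23
```

```bash
cat >prof.py <<'E'
from h import *; from bench import vision,robot
for n in ("side","wrist","top"):
    s=vision.snapshot(n); W=cloud(s)*1000; p=jig(W[...,:2].reshape(-1,2)); z=W[...,2].ravel(); ok=(s["z_map"].ravel()>0)&(z<28)&(z>8)&(p[:,0]>-60)&(p[:,0]<25)
    print(n)
    for y in range(-96,96,8):
        k=ok&(abs(p[:,1]-y)<2)&(z>17.5); 
        if k.sum()>2: print(y,k.sum(),"x %.0f..%.0f"%(p[k,0].min(),p[k,0].max()),"z med %.1f max %.1f"%(np.median(z[k]),z[k].max()),end=" | ")
    print()
E
python3 prof.py; python3 -m crank '[[1,[0.008,0,0],[0,0,0]],[1,[0.008,0,0],[0,0,0]],[1,[0,0,0],[0,0,0]]]'; echo; python3 prof.py
```

```text
side
-96 5 x -5..1 z med 23.8 max 25.2 | -80 4 x -1..4 z med 20.3 max 22.1 | -72 12 x -4..7 z med 20.2 max 22.7 | -64 15 x -8..8 z med 20.8 max 22.3 | -56 12 x -3..13 z med 20.7 max 22.0 | -48 28 x -15..15 z med 20.5 max 24.7 | -40 9 x -1..9 z med 20.5 max 21.4 | -32 22 x -15..4 z med 20.1 max 22.8 | -24 15 x -12..6 z med 20.2 max 21.5 | -16 23 x -36..17 z med 21.1 max 27.9 | -8 8 x -14..5 z med 20.1 max 20.8 | 32 8 x -15..-2 z med 21.0 max 21.9 | 40 10 x -17..-5 z med 20.7 max 22.0 | 48 21 x -38..-4 z med 23.1 max 26.9 | 56 4 x -9..-5 z med 20.7 max 21.2 | 64 13 x -37..14 z med 21.5 max 24.8 | 
wrist
-96 74 x -6..1 z med 21.0 max 26.9 | -80 78 x -2..6 z med 23.8 max 25.8 | -72 85 x -4..5 z med 24.2 max 25.9 | -64 143 x -10..5 z med 24.9 max 26.4 | -56 175 x -8..5 z med 24.0 max 26.7 | -48 183 x -15..5 z med 24.9 max 26.8 | -40 244 x -14..4 z med 24.0 max 26.7 | -32 171 x -15..5 z med 24.9 max 26.1 | -24 208 x -14..5 z med 24.9 max 26.8 | 0 12 x -37..-36 z med 19.4 max 20.9 | 16 42 x -18..-16 z med 21.5 max 24.3 | 24 11 x -15..-14 z med 18.4 max 19.9 | 32 12 x -16..-15 z med 19.1 max
[... 1209 characters left out ...]
6.2 | 80 4 x -5..-3 z med 21.0 max 23.8 | 
wrist
-96 60 x -7..-2 z med 20.1 max 24.3 | -80 3 x -2..-1 z med 18.2 max 18.2 | -72 7 x -4..-3 z med 19.7 max 22.2 | -64 55 x -10..-5 z med 24.0 max 25.7 | -56 71 x -8..-2 z med 20.5 max 25.1 | -48 90 x -15..-5 z med 24.5 max 26.3 | -40 141 x -14..-3 z med 21.8 max 26.1 | -32 79 x -15..-5 z med 24.6 max 26.1 | -24 105 x -14..-5 z med 24.7 max 26.7 | 0 24 x -37..-36 z med 20.1 max 23.3 | 48 21 x -48..-47 z med 25.0 max 27.9 | 56 40 x -48..-46 z med 22.6 max 27.6 | 64 30 x -48..-47 z med 23.8 max 27.4 | 
top
-96 8 x -6..2 z med 25.3 max 27.5 | -80 6 x 0..7 z med 21.5 max 23.9 | -72 10 x -2..7 z med 23.1 max 27.1 | -64 19 x -8..7 z med 24.0 max 26.0 |
```

Strip data: no camera sees the point in the strip at y = -88, though the wrist camera has 78 readings at y = -80. So the point ends near y = -86. The blank slid about 5 mm left along its slanted front edge during the push, and its heel now meets the left end pin. I'll push the heel right again, then swing with a rightward component.

```bash
python3 -m crank '[[1,[-0.006,0,0],[0,0,0]],[1,[-0.006,0,0],[0,0,0]],[1,[-0.001,-0.002,0],[0,0,0]],[1,[0,-0.002,0],[0,0,0]],[1,[0,-0.002,0],[0,0,0]],[1,[-0.001,-0.002,0],[0,0,0]],[1,[0,0,0],[0,0,0]]]'; python3 look.py -6.6 -5 7.4 side; python3 prof.py | grep -o -E '^(-[6-9][0-9]) .*|[^|]*(-88|-80|-96| 80| 88| 72) [0-9]+ x[^|]*|wrist|top|side'
```

```text
time: 17.5
tool_pos: [0.5327, 0.1204, 0.0146]
ee_rot: [-3.141, 0.001, -3.067]
wrist_force: [-0.4, 0.3, 0.0]
width: 0.0004
finger_force: 0.0
tool [-23.1  49.9  14.6   0. ] F [-0.4  0.3  0. ] t 17.5
side [-3.6 -8.5  2.7] 333 2.41
side
-96 3 x -3..-2 z med 21.8 max 23.7 | -88 8 x -3..3 z med 19.9 max 21.5 | -80 14 x -5..5 z med 20.6 max 22.8 | -72 19 x -9..6 z med 20.5 max 21.7 | -64 10 x -5..8 z med 20.8 max 21.5 | -56 20 x -14..13 z med 20.1 max 22.7 | -48 19 x -7..16 z med 20.9 max 24.2 | -40 25 x -14..9 z med 20.1 max 22.3 | -32 15 x -10..7 z med 20.6 max 22.4 | -24 14 x -8..8 z med 20.8 max 21.8 | -16 22 x -30..23 z med 21.6 max 27.7 | -8 9 x -32..5 z med 19.5 max 20.3 | 32 8 x -10..1 z med 20.7 max 22.2 | 40 19 x -33..2 z med 21.9 max 27.6 | 48 8 x -33..-4 z med 22.4 max 26.6 | 56 7 x -33..0 z med 21.1 max 26.6 | 64 9 x 9..16 z med 22.7 max 24.4 | 
wrist
-96 163 x -6..2 z med 24.6 max 28.0 | -88 85 x -3..5 z med 23.4 max 26.6 | -80 105 x -4..6 z med 24.2 max 26.7 | -72 162 x -10..8 z med 24.9 max 26.6 | -64 244 x -10..9 z med 24.3 max 26.4 | -56 184 x -14..9 z med 24.9 max 26.8 | -48 334 x -14..11 z med 24.2 max 27.4 | -40 155 x -13..8 z med 24.8 max 26.7 | -32 237 x -14..8 z med 24.7 max 27.3 | -24 185 x -9..7 z med 24.8 max 26.5 | 0 7 x -37..-37 z med 18.5 max 19.3 | 16 18 x -12..-10 z med 19.9 max 22.7 | 24 14 x -11..-10 z med 18.8 max 20.1 | 32 7 x -11..-10 z med 18.5 max 19.4 | 40 20 x -33..-33 z med 25.7 max 27.7 | 48 34 x -33..-31 z med 23.4 max 27.9 | 56 31 x -33..-33 z med 24.3 max 28.0 | 72 28 x -13..-12 z med 21.1 max 23.7 | 80 15 x -13..-11 z med 20.1 max 23.1 | 
top
-96 8 x -6..0 z med 25.6 max 28.0 | -88 4 x -2..4 z med 21.3 max 23.0 | -80 7 x -2..4 z med 23.9 max 26.4 | -72 3 x 0..4 z med 24.7 max 27.6 |
```

Dragging it right worked: the point now shows at y = -88 and the contact force is back to zero. I'll carry on with the swing.

```bash
python3 -m crank '[[1,[-0.002,0,0],[0,0,0]],[1,[-0.002,-0.001,0],[0,0,0]],[1,[-0.002,-0.001,0],[0,0,0]],[1,[0,0,0],[0,0,0]]]'; python3 look.py -2 -5 1 side; python3 prof.py | grep -o -E '^side|^wrist|^top|[^|]*(-88|-80|-24| 16| 24| 32| 80|72) [0-9]+ x[^|]*'
```

```text
time: 18.1
tool_pos: [0.5381, 0.1191, 0.0145]
ee_rot: [-3.142, 0.0, -3.067]
wrist_force: [-0.0, -0.6, -0.1]
width: 0.0005
finger_force: 0.0
tool [-17.8  48.3  14.5   0. ] F [-0.  -0.6 -0.1] t 18.1
side [ -0.5 -17.7  -0.8] 351 2.26
side
 -88 7 x -4..2 z med 20.6 max 22.3 
 -80 14 x -5..5 z med 20.1 max 23.8 
 -72 17 x -10..7 z med 20.1 max 23.0 
 -24 14 x -6..5 z med 20.2 max 21.5 
 32 13 x -23..5 z med 22.7 max 26.5 
wrist
 -88 80 x -5..3 z med 24.4 max 25.9 
 -80 101 x -6..5 z med 24.6 max 26.5 
 -72 179 x -11..7 z med 24.9 max 26.4 
 -24 179 x -8..8 z med 24.9 max 26.3 
 16 35 x -8..-6 z med 20.9 max 25.1 
 24 25 x -7..-6 z med 20.1 max 22.7 
 72 16 x -6..-5 z med 19.6 max 21.3 
top
 -88 8 x -5..2 z med 22.8 max 24.5 
 -80 10 x -6..4 z med 22.2 max 24.3
```

```bash
python3 -m crank '[[1,[-0.002,0,0],[0,0,0]],[1,[-0.002,0,0],[0,0,0]],[1,[0,0,0],[0,0,0]]]'; python3 -m crank '[[1,[-0.001,0,0],[0,0,0]],[1,[0,0,0],[0,0,0]]]'; python3 -m crank '[[1,[-0.001,0,0],[0,0,0]],[1,[0,0,0],[0,0,0]]]'
```

```text
time: 18.6
tool_pos: [0.5402, 0.1195, 0.0143]
ee_rot: [3.142, -0.004, -3.067]
wrist_force: [-4.9, -0.7, 3.6]
width: 0.0003
finger_force: 2.6
time: 18.8
tool_pos: [0.5404, 0.1195, 0.0143]
ee_rot: [-3.142, -0.006, -3.067]
wrist_force: [-6.0, -1.0, 5.2]
width: 0.0002
finger_force: 3.7
time: 19.0
tool_pos: [0.5406, 0.1195, 0.0142]
ee_rot: [-3.141, -0.008, -3.067]
wrist_force: [-8.3, -0.6, 6.2]
width: 0.0005
finger_force: 4.7
```

The force builds up with the finger face at x = -7 mm, where the seated front edge should be. I'll back off and check.

```bash
python3 -m crank '[[1,[0.01,0,0],[0,0,0]],[1,[0.03,0,0],[0,0,0]],[1,[0.03,0.02,-0.04],[0,0,0]],[1,[0.02,0.045,-0.045],[0,0,0]],[1,[0.01,0.045,-0.04],[0,0,0]],[1,[0,0.045,0],[0,0,0]],[1,[0,0.045,0],[0,0,0]],[1,[0,0,0],[0,0,0]]]'; python3 look.py -1.6 -4.2 0 top side; python3 - <<'E'
from h import *; from bench import vision
S=[]
for n,(a,b,c,d) in {"top":(145,220,230,330),"side":(185,285,230,363)}.items():
    s=vision.snapshot(n); np.savez(f"{n}2.npz",**s)
    im=cv2.resize(s["color"][a:b,c:d,::-1],None,fx=400/(d-c),fy=400/(d-c),interpolation=cv2.INTER_CUBIC)
    S.append(im[:300])
cv2.imwrite("pics/m6.png",np.hstack(S))
E
```

```text
time: 19.8
tool_pos: [0.439, 0.2962, 0.1187]
ee_rot: [3.138, 0.002, -3.061]
wrist_force: [1.1, -0.4, -0.8]
width: 0.0003
finger_force: 0.0
tool [-103.6  232.2  118.7    0.4] F [ 1.1 -0.4 -0.8] t 19.8
top [-1.2 -3.5 -0.3] 520 1.58
side [-1.3 -4.6 -0.1] 413 2.1
```

View pics/m6.png

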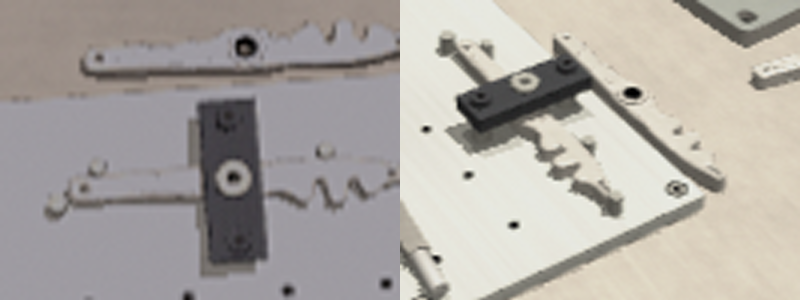

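The blank lies between the end pins with its back edge on both rear pins, and the dark pivot hole shows through the bush at (233,178). The fitted pose is within about 0.7 mm and 0.3° of seated. Gauge and waiting blank are untouched.

```bash
python3 -c "
from bench import robot; print(robot.close_job())"
```

```text
the job is handed in; nothing more can be done
None
```

The blank is seated in the jig, back edge against both rear pins and pivot hole under the bush; it was only pushed, the gauge and the other blank were left alone, and I handed the job in at about 20 s.

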